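Take the fence stop off the T-track

TASK

Take the fence stop off the T-track board: slide it along the track to the open end, where the lips are cut away, lift it off there and stand it upright on its runner in the shallow plywood tray. Set it down rather than drop it, and leave the other things on the table where they are.

Things in the scene. Friction and masses are not known exactly. Their poses are not given: they have to be found in the camera images.
- fence_stop: Loose fence stop, 0.3 kg, 70 mm high; origin: centre of its runner's underside; x along the track, y across, z up. Steel runner 70 (x) x 38 x 8 mm, 14 mm neck up to z 16.5 mm, wooden body 80 x 36 (y) mm, z 16.5 to 61.5 mm (grip across the 36 mm), bolt head on top. 52 mm wide plate over its -x end (x -40 to -46 mm), towards the open end. Starts with the runner under the lips; slides freely.
- track_board: Plywood board 300 x 84 mm with aluminium T-track, fixed. Origin at table height on the track's centre line; x along the track, z up. Open end (nearer the robot) at x -160 mm, steel end block at x +140 mm. Track floor z 21 mm. Lips (z 31 to 35 mm, slot 18 mm) hold the runner down over x -50 to +130 mm; channel 42 mm wide; none at x below -50 mm, where the stop lifts off.
- open_bay (a point): Point on the track's floor in the middle of the open end without lips (board x -105 mm, z 21 mm; axes as the board's). With the stop's origin here, its runner is 20 mm clear of the lips; it is just clear 20 mm earlier.
- tray: Shallow open plywood tray, fixed to the table, outside 184 (x) x 144 (y) x 24 mm high, walls 6 mm thick, inner floor 6 mm above the table. Origin: centre of its underside; z up.
- screw_box: Bystander: carton of screws 52 x 82 x 40 mm, loose; origin at the centre of its underside.
- oak_offcut: Bystander: oak offcut 45 x 120 x 22 mm, loose; origin at the centre of its underside.
- tape_measure: Bystander: yellow tape measure 40 x 74 x 66 mm, loose; origin at the centre of its underside.

How it is judged:
By the outcome, as a careful person would: the job done as asked, in the order asked, and still so for the second after the job is handed in, with the robot touching nothing.
It also fails if it takes over 45 s, if anything falls off the work surface, if the arm or the gripper's body presses on something with over 40 N, if the wrist force passes 120 N, or if a joint passes its speed limit or range.

ROBOT

A 6-joint arm with a two-finger parallel gripper is mounted at the origin on the work surface; the furniture and walls round the work are solid. World frame = base frame: x ahead of the robot, y to its left, z up, the work surface at z = 0. Lengths are in mm, angles in rad, forces in N, time in s.
With the tool pointing down it reaches from about 225 to 725 mm from the base axis. Payload 3.1 kg.
Tool frame: the origin (TCP) lies midway between the tips of the shut fingers; the grasp point (between the pads) lies 19 mm behind it; z points along the fingers, y is the line along which they close (so a half turn about z gives the same grasp; the last joint's range is limited). The gripper opens to 85 mm and grips with 20 to 120 N. Pads are 22 mm wide; open, the fingers measure 114 mm over their backs; the gripper's body (76 mm by 85 mm) begins 54 mm behind the grasp point. The pads swing forward as they close: fully open they stand 13 mm farther back than shut.
Start: joints at [1.132, 0.048, 0.099, 1.622, 0, 1.443], TCP at [160.563, 499.837, 231.312] pointing down, gripper open.
Joint ranges: [-2.91, 2.91], [-0.99, 1.94], [-1.21, 1.42], [-2.12, 2.29], [-1.49, 1.47], [-3.14, 3.14]. Speed limits (rad/s): [2.79, 2.79, 3.14, 3.14, 3.14, 3.14].

INTERFACE

Orientations are given as a unit quaternion [x, y, z, w].
In Python, from workcell import manip gives the robot as it stands.
- The arm moves only by the tool jog_arm, never from a script. Its argument "targets" is a list of rows, each an object with "fingers": the gripper command: -1 is shut, 1 is fully open, values between are in proportion; "offset": the shift along the world's x, y, z as a fraction of full scale, a list of three; "yaw": the turn about the world's z as a fraction of full scale. In form: [{"fingers": fingers, "offset": [dx, dy, dz], "yaw": yaw}, ...]. A call has 1 to 10 rows; each row is the pose to reach, as a shift and turn from the pose commanded when the call began; what a row does not reach only later rows make up. Full scale, the value 1, is 0.3 m for a shift and 90 degrees for a turn. A row lasts 1/12 s, in which the tool goes at most 41.7 mm and 7.16 degrees, less where a joint would pass 70% of its speed; a pose out of reach is approached as far as the arm can. A call with a number of a shift or a turn outside -1 to 1 is refused whole. A call with a gripper value outside its range is refused whole. The fingers move at their own pace and stop on an object; "grip_force" is the grip in N (left out, the last holds). Time passes only in rows, so rows that repeat a pose let the fingers close. It gives the time, the measured TCP pose, the force, the opening and the grip force at its end, in the units of the state.
- manip.get_state(): the state, without advancing time (a new reading comes with each control period).
- manip.camera(name): name is "side" or "top"; returns a dict with "img" (480x640x3 uint8, red, green, blue), "camera_matrix" (3x3 intrinsics, pixels), "k1" (the pictures are not rectified: a ray, as slopes to the right and down, at radius r is drawn at 1 + k1 r^2 times it, then the intrinsics apply), "eye" and "rotation" of the camera in the world. Camera axes: x right, y down, z forward; pixel columns grow to the right and rows downward; lengths in mm; the calibration is good to about 2 mm. A picture is of the moment at which its call begins. There is no depth.
- manip.close_job(): hands the job in; it is judged then, once.
The state is a dict: "t": time; "qpos": joint angles; "dq": joint speeds; "tau": joint torques, N m; "ee_pos": TCP position; "tool_rot": TCP orientation; "ft_force": force on the tool from outside, world axes, zero at the start; "ft_torque": the same for the moment, N m; "width": finger opening in mm; "finger_force": force on a finger pad.
Only numpy, scipy, OpenCV 4.12 (cv2) and the standard library are available. Lean on these libraries where they do the work, as an engineer would, in place of code of your own. Each camera call takes 0.05 s, during which the arm holds its last target. There are 200 camera calls.

## Working session

There is one attempt and no reset: what is moved stays moved. The work goes in short steps, Python scripts to look and compute and a tool call to move; the robot and the scene stay as the last step left them, time stands still between calls to the robot, and variables do not carry over. Pictures are saved under pics/ and viewed, at most 10 in all, crops included, and the job is handed in when it is done.

Besides the shell and the picture viewer there is one more tool, called after "Call:" as name(argument=value, ...), one argument or row to a line, values as JSON. jog_arm: Moves the arm, as the interface text tells. Shift numbers are shares of 0.3 m and turn numbers shares of 90 degrees, none past 1 either way. Its arguments: {"type":"object","properties":{"targets":{"type":"array"},"grip_force":{"type":"number"}},"required":["targets"]}

```bash
mkdir -p pics; python3 - <<'E'
from workcell import manip
import cv2
for n in("top","side"):
    c=manip.camera(n); cv2.imwrite(f"pics/{n}0.png",c["img"][:,:,::-1]); print(n,c["camera_matrix"],c["k1"],c["eye"],c["rotation"])
s=manip.get_state();print(s)
E
```

```text
top [[489.64641472   0.         334.18162099]
 [  0.         489.64641472 247.20702271]
 [  0.           0.           1.        ]] -0.07617318629964705 [392.02936598 -40.74347296 891.50240978] [-0.69421043  0.71584447 -0.04750494  0.05815371]
side [[457.23341447   0.         319.41086998]
 [  0.         457.23341447 241.89424902]
 [  0.           0.           1.        ]] -0.009739854504518872 [ 580.600399   -738.46035483  551.05862354] [ 0.88740586  0.03046225 -0.01642835 -0.45968794]
{'t': 0.1, 'qpos': array([ 1.13218957e+00,  4.86791055e-02,  9.77471837e-02,  1.62200610e+00,
       -2.68267375e-05,  1.44302771e+00]), 'dq': array([-0.00073242, -0.00217159,  0.00329688, -0.00078476,  0.00049579,
       -0.00082437]), 'tau': array([ 2.39939116e-03, -3.39853227e+01,  3.20934856e+01,  1.58426544e-02,
       -1.27214139e-04,  1.11049772e-05]), 'ee_pos': array([160.340722  , 499.33086479, 230.22929039]), 'tool_rot': array([ 1.54794025e-01,  9.87946184e-01, -1.03194509e-03, -2.86335293e-04]), 'ft_force': array([-0.12804353, -0.31685498, -0.86548071]), 'ft_torque': array([ 0.02809851, -0.04350109,  0.00395544]), 'finger_force': 0.0, 'width': 85.35080458262335}
```

View pics/top0.png

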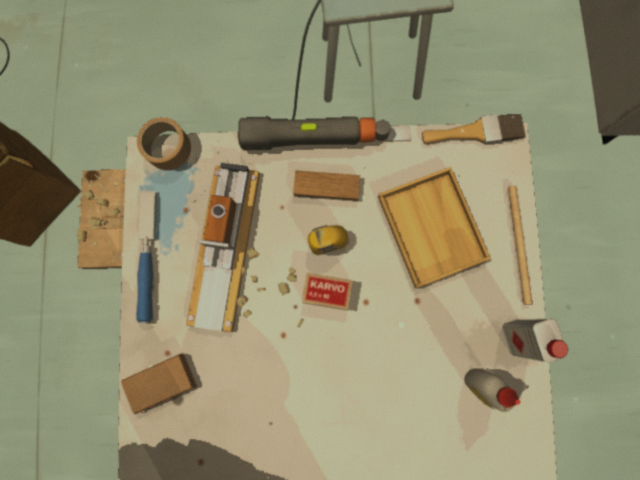

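View pics/side0.png

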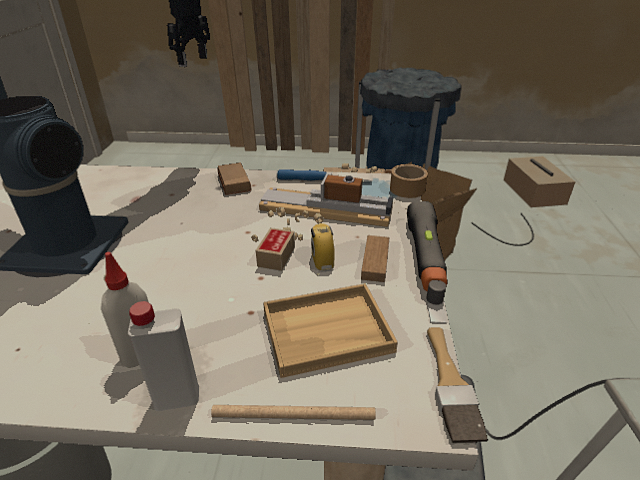

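The top view shows the board running from about (225,165) to (208,330), with the stop near (219,220) and the tray near (434,228). The carton, tape measure and offcut lie between them. The side view confirms this layout. I'll zoom in on the board and tray.

```bash
python3 - <<'E'
import cv2,numpy as np
t=cv2.imread("pics/top0.png");s=cv2.imread("pics/side0.png")
a=cv2.resize(t[155:340,175:275],None,fx=3.2,fy=3.2,interpolation=cv2.INTER_CUBIC)
b=cv2.resize(t[160:300,370:500],None,fx=3,fy=3,interpolation=cv2.INTER_CUBIC)
c=np.zeros((600,720,3),np.uint8);c[:592,:320]=a;c[:420,325:715]=b
cv2.imwrite("pics/z1.png",c)
d=cv2.resize(s[165:235,250:410],None,fx=5,fy=5,interpolation=cv2.INTER_CUBIC)
cv2.imwrite("pics/z2.png",d)
E
```

```text
(no output)
```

View pics/z1.png

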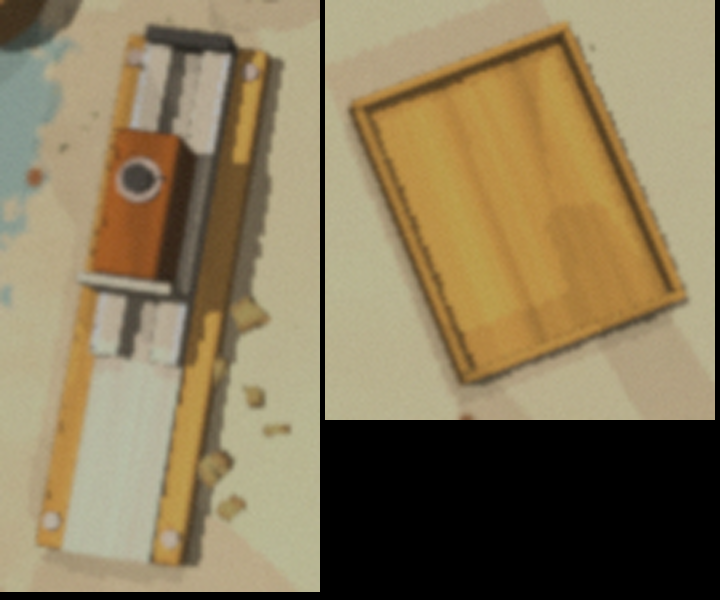

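View pics/z2.png

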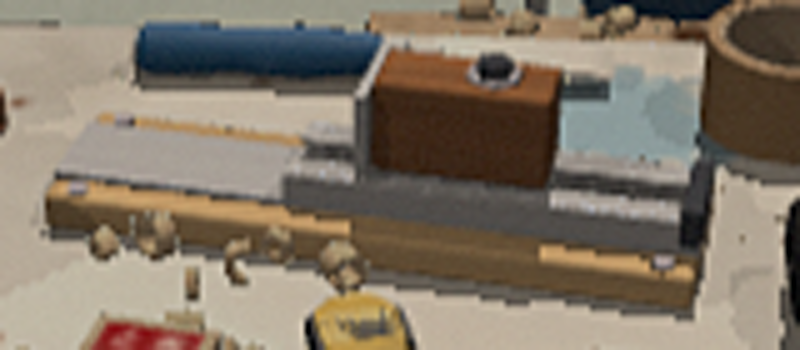

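The zoom gives the board's top corners at (38,545), (187,565), (268,52) and (128,37), the far edge of the stop body at (118,128) to (183,136), the lip end at v≈355–366, and the four outer tray corners. I'll back-project these.

```bash
cat > h.py <<'E'
import numpy as np, cv2
from scipy.spatial.transform import Rotation as R
from workcell import manip
def back(c,p,z):
    # pixel -> world at height z
    K=c["camera_matrix"];d=(np.array(p,float)-K[:2,2])/K[0,0];s=d.copy()
    for _ in range(20): s=d/(1+c["k1"]*(s@s))
    r=R.from_quat(c["rotation"]).apply([*s,1]);e=np.array(c["eye"])
    return e+r*(z-e[2])/r[2]
def proj(c,P):
    q=R.from_quat(c["rotation"]).inv().apply(np.array(P)-c["eye"]);s=q[:2]/q[2]
    return s*(1+c["k1"]*(s@s))*c["camera_matrix"][0,0]+c["camera_matrix"][:2,2]
E
python3 - <<'E'
from h import *
np.set_printoptions(precision=1,suppress=True)
c=manip.camera("top")
A=lambda u,v:(175+(u+.5)/3.2-.5,155+(v+.5)/3.2-.5)
B=lambda u,v:(370+(u-324.5)/3-.5,160+(v+.5)/3-.5)
f=lambda L,z,T:np.array([back(c,T(*p),z)for p in L])
bd=f([(38,545),(187,565),(268,52),(128,37)],18,A)
print("board",bd,np.linalg.norm(np.diff(bd,axis=0,append=bd[:1]),axis=1),bd.mean(0))
a=bd[2]+bd[3]-bd[0]-bd[1];print("yaw",np.degrees(np.arctan2(a[1],a[0])))
print("chan floor",f([(62,550),(153,562)],21,A),"lipend",f([(92,352),(182,366),(118,356),(147,360)],35,A))
st=f([(118,128),(183,136),(157,280),(92,273)],61.5,A)
print("stop",st,np.linalg.norm(np.diff(st,axis=0,append=st[:1]),axis=1),st.mean(0))
a=st[0]+st[1]-st[2]-st[3];print("yaw",np.degrees(np.arctan2(a[1],a[0])),"bolt",f([(139,179)],70,A))
t=f([(350,105),(568,24),(687,298),(467,383)],24,B)
print("tray",t,np.linalg.norm(np.diff(t,axis=0,append=t[:1]),axis=1),t.mean(0))
a=t[0]+t[1]-t[2]-t[3];print("yaw",np.degrees(np.arctan2(a[1],a[0])))
E
```

```text
board [[391.8 238.4  18. ]
 [378.9 154.3  18. ]
 [671.8 107.2  18. ]
 [684.2 189.6  18. ]] [ 85.1 296.7  83.4 296.4] [531.7 172.4  18. ]
yaw -9.306467222850001
chan floor [[388.8 223.8  21. ]
 [381.  172.6  21. ]] lipend [[497.4 203.6  35. ]
 [488.1 153.1  35. ]
 [494.7 189.   35. ]
 [492.  172.7  35. ]]
stop [[617.7 183.1  61.5]
 [611.8 146.9  61.5]
 [532.2 160.8  61.5]
 [537.3 196.5  61.5]] [36.7 80.8 36.1 81.6] [574.8 171.8  61.5]
yaw -9.700157216976606 bolt [[586.5 168.9  70. ]]
tray [[ 617.1 -112.2   24. ]
 [ 664.1 -248.3   24. ]
 [ 492.7 -308.3   24. ]
 [ 446.5 -174.    24. ]] [144.  181.6 142.  181.5] [ 555.1 -210.7   24. ]
yaw 19.595869706509475
```

Call:
jog_arm(
  targets=[
    {"fingers": 1, "offset": [0.06, -0.05, 0], "yaw": 0.02},
    {"fingers": 1, "offset": [0.14, -0.12, 0], "yaw": 0.04},
    {"fingers": 1, "offset": [0.23, -0.19, 0], "yaw": 0.06},
    {"fingers": 1, "offset": [0.33, -0.27, 0], "yaw": 0.08},
    {"fingers": 1, "offset": [0.43, -0.35, 0], "yaw": 0.092},
    {"fingers": 1, "offset": [0.53, -0.43, 0], "yaw": 0.092},
    {"fingers": 1, "offset": [0.61, -0.5, 0], "yaw": 0.092},
    {"fingers": 1, "offset": [0.66, -0.54, 0], "yaw": 0.092},
    {"fingers": 1, "offset": [0.68, -0.555, 0], "yaw": 0.092},
    {"fingers": 1, "offset": [0.68, -0.555, 0], "yaw": 0.092},
  ],
  grip_force=40,
)

```text
t: 0.98
ee_pos: [365.5, 332.4, 230.8]
tool_rot: [0.085, 0.996, -0.0, -0.0]
ft_force: [-0.7, -0.7, 0.4]
width: 85.8
finger_force: 0.0
```

Call:
jog_arm(
  targets=[
    {"fingers": 1, "offset": [0.06, -0.05, 0], "yaw": 0},
    {"fingers": 1, "offset": [0.14, -0.12, 0], "yaw": 0},
    {"fingers": 1, "offset": [0.23, -0.19, 0], "yaw": 0},
    {"fingers": 1, "offset": [0.33, -0.27, 0], "yaw": 0},
    {"fingers": 1, "offset": [0.43, -0.35, 0], "yaw": 0},
    {"fingers": 1, "offset": [0.53, -0.43, -0.02], "yaw": 0},
    {"fingers": 1, "offset": [0.61, -0.5, -0.06], "yaw": 0},
    {"fingers": 1, "offset": [0.66, -0.54, -0.12], "yaw": 0},
    {"fingers": 1, "offset": [0.685, -0.558, -0.2], "yaw": 0},
    {"fingers": 1, "offset": [0.685, -0.558, -0.25], "yaw": 0},
  ],
)

```text
t: 1.82
ee_pos: [570.4, 165.9, 153.5]
tool_rot: [0.083, 0.997, -0.0, -0.001]
ft_force: [-0.2, 0.3, -1.5]
width: 85.3
finger_force: 0.0
```

```bash
python3 - <<'E'
from h import *
s=manip.get_state();print(s["t"],s["ee_pos"],s["qpos"])
a=manip.camera("side")["img"][60:240,230:430,::-1];b=manip.camera("top")["img"][140:320,150:350,::-1]
cv2.imwrite("pics/p1.png",np.hstack([cv2.resize(i,(400,360),interpolation=cv2.INTER_CUBIC) for i in(a,b)]))
E
```

```text
1.8167 [570.36180708 165.87669    153.49448819] [1.70020539e-01 2.26405895e-01 1.41930767e-01 1.48857814e+00
 2.48227791e-04 3.37119439e-01]
```

View pics/p1.png

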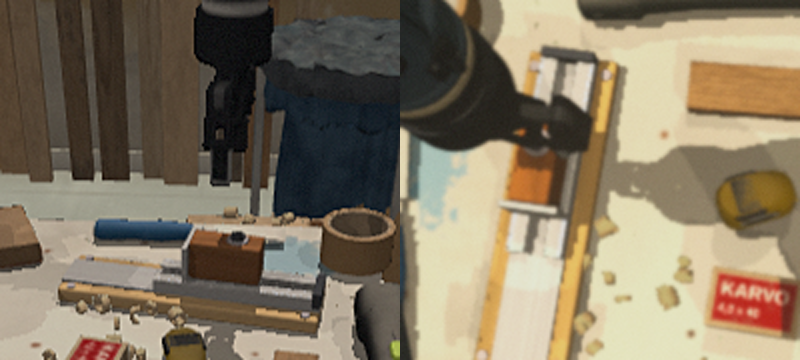

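The side crop shows the fingers at (222,180), directly above the stop body at (226,258), straddling it across the track. I'll descend and close on it.

Call:
jog_arm(
  targets=[
    {"fingers": 1, "offset": [0, 0, -0.06], "yaw": 0},
    {"fingers": 1, "offset": [0, 0, -0.13], "yaw": 0},
    {"fingers": 1, "offset": [0, 0, -0.2], "yaw": 0},
    {"fingers": 1, "offset": [0, 0, -0.27], "yaw": 0},
    {"fingers": 1, "offset": [0, 0, -0.32], "yaw": 0},
    {"fingers": 1, "offset": [0, 0, -0.35], "yaw": 0},
    {"fingers": 1, "offset": [0, 0, -0.368], "yaw": 0},
    {"fingers": 1, "offset": [0, 0, -0.368], "yaw": 0},
    {"fingers": 0.2, "offset": [0, 0, -0.368], "yaw": 0},
    {"fingers": 0.2, "offset": [0, 0, -0.368], "yaw": 0},
  ],
)

```text
t: 2.75
ee_pos: [571.2, 166.4, 47.7]
tool_rot: [0.083, 0.997, 0.0, 0.001]
ft_force: [0.5, 0.5, -0.1]
width: 63.7
finger_force: 0.0
```

Call:
jog_arm(
  targets=[
    {"fingers": 0.0, "offset": [0, 0, 0], "yaw": 0},
    {"fingers": 0.0, "offset": [0, 0, 0], "yaw": 0},
    {"fingers": -0.3, "offset": [0, 0, 0], "yaw": 0},
    {"fingers": -0.3, "offset": [0, 0, 0], "yaw": 0},
    {"fingers": -0.3, "offset": [0, 0, 0], "yaw": 0},
    {"fingers": -0.3, "offset": [0, 0, 0], "yaw": 0},
  ],
)

```text
t: 3.25
ee_pos: [570.9, 166.1, 47.1]
tool_rot: [0.083, 0.997, 0.0, 0.001]
ft_force: [-0.4, 0.6, 5.5]
width: 36.3
finger_force: 41.4
```

Opening is 36.3 mm at 41 N, so the grip is good. I'll slide toward the open end.

Call:
jog_arm(
  targets=[
    {"fingers": -0.3, "offset": [-0.01, 0.0017, 0.002], "yaw": 0},
    {"fingers": -0.3, "offset": [-0.03, 0.005, 0.002], "yaw": 0},
    {"fingers": -0.3, "offset": [-0.055, 0.0092, 0.002], "yaw": 0},
    {"fingers": -0.3, "offset": [-0.08, 0.0134, 0.002], "yaw": 0},
    {"fingers": -0.3, "offset": [-0.105, 0.0176, 0.002], "yaw": 0},
    {"fingers": -0.3, "offset": [-0.13, 0.0218, 0.002], "yaw": 0},
    {"fingers": -0.3, "offset": [-0.155, 0.026, 0.002], "yaw": 0},
    {"fingers": -0.3, "offset": [-0.18, 0.0302, 0.002], "yaw": 0},
    {"fingers": -0.3, "offset": [-0.205, 0.0343, 0.002], "yaw": 0},
    {"fingers": -0.3, "offset": [-0.22, 0.0368, 0.002], "yaw": 0},
  ],
)

```text
t: 4.08
ee_pos: [503.5, 177.3, 47.0]
tool_rot: [0.083, 0.997, 0.0, 0.0]
ft_force: [1.9, 1.6, 0.4]
width: 35.3
finger_force: 40.7
```

Forces are low, so I'll continue the other half.

Call:
jog_arm(
  targets=[
    {"fingers": -0.3, "offset": [-0.01, 0.0017, 0], "yaw": 0},
    {"fingers": -0.3, "offset": [-0.03, 0.005, 0], "yaw": 0},
    {"fingers": -0.3, "offset": [-0.055, 0.0092, 0], "yaw": 0},
    {"fingers": -0.3, "offset": [-0.08, 0.0134, 0], "yaw": 0},
    {"fingers": -0.3, "offset": [-0.105, 0.0176, 0], "yaw": 0},
    {"fingers": -0.3, "offset": [-0.13, 0.0218, 0], "yaw": 0},
    {"fingers": -0.3, "offset": [-0.155, 0.026, 0], "yaw": 0},
    {"fingers": -0.3, "offset": [-0.18, 0.0302, 0], "yaw": 0},
    {"fingers": -0.3, "offset": [-0.21, 0.035, 0], "yaw": 0},
    {"fingers": -0.3, "offset": [-0.22, 0.0368, 0], "yaw": 0},
  ],
)

```text
t: 4.92
ee_pos: [437.3, 188.2, 47.0]
tool_rot: [0.083, 0.997, 0.0, 0.0]
ft_force: [2.8, 0.4, 10.0]
width: 35.5
finger_force: 42.2
```

```bash
python3 - <<'E'
from h import *
s=manip.get_state();print(s["t"],s["ee_pos"],s["ft_force"],s["width"])
a=manip.camera("side")["img"][100:250,220:420,::-1];b=manip.camera("top")["img"][150:350,150:350,::-1]
cv2.imwrite("pics/p2.png",np.hstack([cv2.resize(i,(400,400),interpolation=cv2.INTER_CUBIC) for i in(a,b)]))
E
```

```text
4.9167 [437.33625876 188.22584772  46.9625617 ] [2.80670118 0.36848918 9.99805775] 35.482588852987725
```

View pics/p2.png

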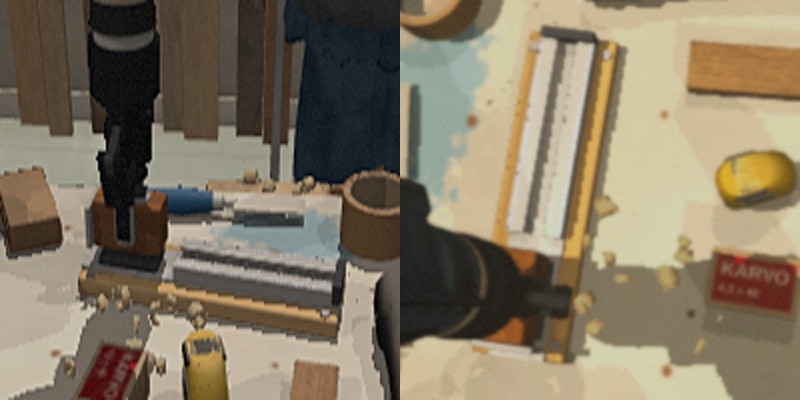

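Both crops show the stop standing in the bay. In the top crop the lips end at v≈235, and the stop body starts at about 250. I'll lift straight up, then carry it across.

Call:
jog_arm(
  targets=[
    {"fingers": -0.3, "offset": [0, 0, 0.01], "yaw": 0},
    {"fingers": -0.3, "offset": [0, 0, 0.03], "yaw": 0},
    {"fingers": -0.3, "offset": [0, 0, 0.07], "yaw": 0},
    {"fingers": -0.3, "offset": [0, 0, 0.13], "yaw": 0},
    {"fingers": -0.3, "offset": [0, 0, 0.2], "yaw": 0},
    {"fingers": -0.3, "offset": [0, 0, 0.28], "yaw": 0},
    {"fingers": -0.3, "offset": [0, 0, 0.36], "yaw": 0},
    {"fingers": -0.3, "offset": [0, 0, 0.42], "yaw": 0},
    {"fingers": -0.3, "offset": [0, 0, 0.45], "yaw": 0},
    {"fingers": -0.3, "offset": [0, 0, 0.45], "yaw": 0},
  ],
  grip_force=50,
)

```text
t: 5.85
ee_pos: [438.6, 188.3, 183.7]
tool_rot: [0.083, 0.997, 0.001, 0.001]
ft_force: [0.6, -0.1, -2.7]
width: 35.4
finger_force: 50.1
```

Call:
jog_arm(
  targets=[
    {"fingers": -0.3, "offset": [0.01, -0.03, 0], "yaw": 0.01},
    {"fingers": -0.3, "offset": [0.03, -0.09, 0], "yaw": 0.03},
    {"fingers": -0.3, "offset": [0.05, -0.16, 0], "yaw": 0.05},
    {"fingers": -0.3, "offset": [0.07, -0.24, 0], "yaw": 0.07},
    {"fingers": -0.3, "offset": [0.1, -0.32, 0], "yaw": 0.09},
    {"fingers": -0.3, "offset": [0.12, -0.4, 0], "yaw": 0.11},
    {"fingers": -0.3, "offset": [0.15, -0.48, 0], "yaw": 0.13},
    {"fingers": -0.3, "offset": [0.17, -0.56, 0], "yaw": 0.15},
    {"fingers": -0.3, "offset": [0.19, -0.64, 0], "yaw": 0.16},
    {"fingers": -0.3, "offset": [0.21, -0.7, 0], "yaw": 0.17},
  ],
)

```text
t: 6.68
ee_pos: [499.6, -23.5, 179.0]
tool_rot: [-0.05, 0.999, 0.0, -0.002]
ft_force: [-0.4, 0.3, -3.1]
width: 35.4
finger_force: 50.4
```

Call:
jog_arm(
  targets=[
    {"fingers": -0.3, "offset": [0.02, -0.07, 0], "yaw": 0.02},
    {"fingers": -0.3, "offset": [0.05, -0.15, 0], "yaw": 0.04},
    {"fingers": -0.3, "offset": [0.07, -0.23, 0], "yaw": 0.06},
    {"fingers": -0.3, "offset": [0.09, -0.31, 0], "yaw": 0.08},
    {"fingers": -0.3, "offset": [0.11, -0.39, 0], "yaw": 0.1},
    {"fingers": -0.3, "offset": [0.14, -0.47, 0], "yaw": 0.12},
    {"fingers": -0.3, "offset": [0.16, -0.54, 0], "yaw": 0.14},
    {"fingers": -0.3, "offset": [0.175, -0.6, 0], "yaw": 0.15},
    {"fingers": -0.3, "offset": [0.18, -0.629, 0], "yaw": 0.155},
    {"fingers": -0.3, "offset": [0.18, -0.629, 0], "yaw": 0.155},
  ],
)

```text
t: 7.52
ee_pos: [554.0, -211.8, 178.9]
tool_rot: [-0.17, 0.985, 0.001, -0.002]
ft_force: [0.4, 0.9, -3.4]
width: 35.1
finger_force: 50.4
```

```bash
python3 - <<'E'
from h import *
s=manip.get_state();print(s["t"],s["ee_pos"],s["ft_force"],s["width"])
a=manip.camera("side")["img"][120:420,160:460,::-1];b=manip.camera("top")["img"][120:320,300:500,::-1]
cv2.imwrite("pics/p3.png",np.hstack([cv2.resize(i,(400,400),interpolation=cv2.INTER_CUBIC) for i in(a,b)]))
E
```

```text
7.5167 [ 553.99154974 -211.83651187  178.92936422] [ 0.41909671  0.9176131  -3.37148507] 35.0988608573412
```

View pics/p3.png

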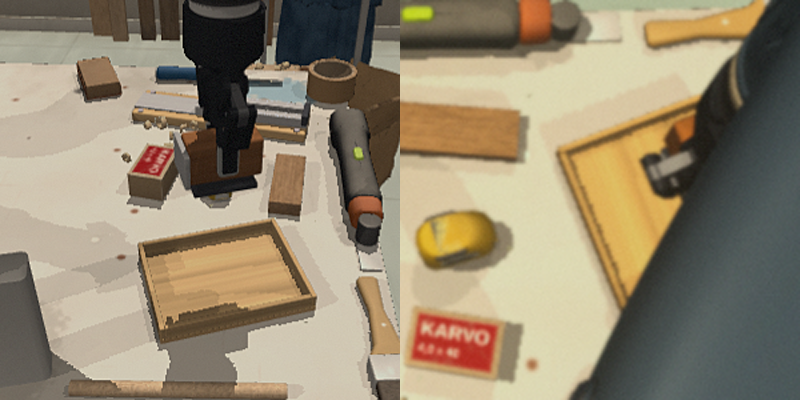

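The stop hangs upright over the tray at (225,160) in the side crop, and the carton, tape and offcut haven't moved. I'll lower it, then creep down to contact.

Call:
jog_arm(
  targets=[
    {"fingers": -0.3, "offset": [0, 0, -0.04], "yaw": 0},
    {"fingers": -0.3, "offset": [0, 0, -0.11], "yaw": 0},
    {"fingers": -0.3, "offset": [0, 0, -0.19], "yaw": 0},
    {"fingers": -0.3, "offset": [0, 0, -0.27], "yaw": 0},
    {"fingers": -0.3, "offset": [0, 0, -0.34], "yaw": 0},
    {"fingers": -0.3, "offset": [0, 0, -0.4], "yaw": 0},
    {"fingers": -0.3, "offset": [0, 0, -0.44], "yaw": 0},
    {"fingers": -0.3, "offset": [0, 0, -0.46], "yaw": 0},
    {"fingers": -0.3, "offset": [0, 0, -0.47], "yaw": 0},
    {"fingers": -0.3, "offset": [0, 0, -0.47], "yaw": 0},
  ],
)

```text
t: 8.45
ee_pos: [555.0, -210.1, 40.3]
tool_rot: [-0.172, 0.985, 0.0, -0.0]
ft_force: [-0.2, -0.7, -2.0]
width: 34.8
finger_force: 50.4
```

Call:
jog_arm(
  targets=[
    {"fingers": -0.3, "offset": [0, 0, -0.004], "yaw": 0},
    {"fingers": -0.3, "offset": [0, 0, -0.008], "yaw": 0},
    {"fingers": -0.3, "offset": [0, 0, -0.012], "yaw": 0},
    {"fingers": -0.3, "offset": [0, 0, -0.016], "yaw": 0},
    {"fingers": -0.3, "offset": [0, 0, -0.02], "yaw": 0},
    {"fingers": -0.3, "offset": [0, 0, -0.02], "yaw": 0},
  ],
)

```text
t: 8.95
ee_pos: [555.0, -210.7, 34.4]
tool_rot: [-0.171, 0.985, 0.0, -0.0]
ft_force: [-0.5, -0.2, -3.1]
width: 35.5
finger_force: 50.4
```

Call:
jog_arm(
  targets=[
    {"fingers": -0.3, "offset": [0, 0, -0.003], "yaw": 0},
    {"fingers": -0.3, "offset": [0, 0, -0.006], "yaw": 0},
    {"fingers": -0.3, "offset": [0, 0, -0.006], "yaw": 0},
  ],
)

```text
t: 9.2
ee_pos: [554.9, -210.6, 32.4]
tool_rot: [-0.171, 0.985, 0.0, -0.0]
ft_force: [0.0, -0.7, -2.3]
width: 35.3
finger_force: 50.4
```

Call:
jog_arm(
  targets=[
    {"fingers": -0.3, "offset": [0, 0, -0.002], "yaw": 0},
    {"fingers": -0.3, "offset": [0, 0, -0.003], "yaw": 0},
    {"fingers": -0.3, "offset": [0, 0, -0.003], "yaw": 0},
  ],
)

```text
t: 9.45
ee_pos: [555.1, -210.7, 32.1]
tool_rot: [-0.171, 0.985, -0.0, 0.0]
ft_force: [-1.3, 0.6, -0.8]
width: 35.2
finger_force: 50.7
```

Weight is starting to come off the tool, so I'll lower a little more.

Call:
jog_arm(
  targets=[
    {"fingers": -0.3, "offset": [0, 0, -0.002], "yaw": 0},
    {"fingers": -0.3, "offset": [0, 0, -0.003], "yaw": 0},
    {"fingers": -0.3, "offset": [0, 0, -0.003], "yaw": 0},
  ],
)

```text
t: 9.7
ee_pos: [555.0, -210.7, 32.1]
tool_rot: [-0.171, 0.985, -0.0, 0.0]
ft_force: [-2.9, 1.0, 5.6]
width: 35.2
finger_force: 51.2
```

Contact is confirmed at 5.6 N upward. I'll release and withdraw straight up.

Call:
jog_arm(
  targets=[
    {"fingers": -0.1, "offset": [0, 0, 0], "yaw": 0},
    {"fingers": 0, "offset": [0, 0, 0], "yaw": 0},
    {"fingers": 0.2, "offset": [0, 0, 0], "yaw": 0},
    {"fingers": 0.4, "offset": [0, 0, 0], "yaw": 0},
    {"fingers": 0.4, "offset": [0, 0, 0], "yaw": 0},
    {"fingers": 0.4, "offset": [0, 0, 0], "yaw": 0},
  ],
)

```text
t: 10.2
ee_pos: [555.1, -210.7, 30.7]
tool_rot: [-0.171, 0.985, 0.0, -0.0]
ft_force: [-0.9, -0.7, -0.6]
width: 59.8
finger_force: 0.0
```

Call:
jog_arm(
  targets=[
    {"fingers": 0.4, "offset": [0, 0, 0.02], "yaw": 0},
    {"fingers": 0.4, "offset": [0, 0, 0.06], "yaw": 0},
    {"fingers": 0.4, "offset": [0, 0, 0.12], "yaw": 0},
    {"fingers": 0.4, "offset": [0, 0, 0.2], "yaw": 0},
    {"fingers": 0.4, "offset": [0, 0, 0.29], "yaw": 0},
    {"fingers": 0.4, "offset": [0, 0, 0.38], "yaw": 0},
    {"fingers": 0.4, "offset": [0, 0, 0.46], "yaw": 0},
    {"fingers": 0.4, "offset": [0, 0, 0.52], "yaw": 0},
    {"fingers": 0.4, "offset": [0, 0, 0.55], "yaw": 0},
    {"fingers": 0.4, "offset": [0, 0, 0.55], "yaw": 0},
  ],
)

```text
t: 11.03
ee_pos: [556.7, -211.5, 200.2]
tool_rot: [-0.171, 0.985, -0.002, 0.003]
ft_force: [0.8, -0.7, 0.1]
width: 60.0
finger_force: 0.0
```

```bash
python3 - <<'E'
from h import *
s=manip.get_state();print(s["t"],s["ee_pos"],s["ft_force"],s["width"])
a=manip.camera("side")["img"][150:450,160:460,::-1];b=manip.camera("top")["img"][120:320,300:500,::-1]
cv2.imwrite("pics/p4.png",np.hstack([cv2.resize(i,(400,400),interpolation=cv2.INTER_CUBIC) for i in(a,b)]))
E
```

```text
11.0333 [ 556.74507318 -211.52017319  200.21441881] [ 0.83624824 -0.74103863  0.06113242] 60.00970822404687
```

View pics/p4.png

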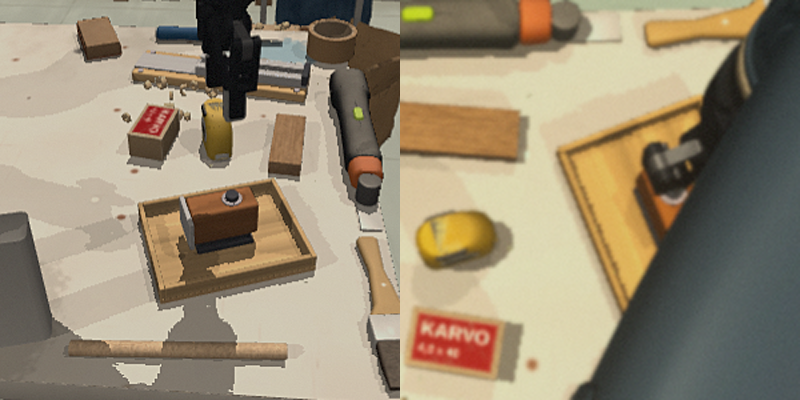

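The stop stands upright on its runner in the middle of the tray, at (222,215) in the side crop. The gripper is clear and the other things haven't moved.

```bash
python3 -c "
from workcell import manip
print(manip.close_job())"
```

```text
the job is handed in; nothing more can be done
None
```

The fence stop was slid to the open end, lifted off and set down upright on its runner in the tray; nothing else looked moved in the last pictures, and the job was handed in at about 11 s.

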